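# Free the seized scale lock and weigh the packed boxes

## Task

Weigh this order: stand the iron weight left on the scale's platform upright on the counter and, before any box goes on the scale, break its seized travel-lock knob loose with a firm anticlockwise twist and unscrew it right back to its stop. Press the lid of every portion box fully home and stand all the boxes upright on the steel platform, side by side and well inside its edges, and leave them there for the reading. Leave the small weight among the boxes, the cup and the tongs where they are.

Things in the scene. Friction and masses are not known exactly. Their poses are not given: they have to be found in the camera images.
- lock_knob (a joint): the scale's travel-lock screw, rad: 0 is screwed tight, it grows as the knob is turned anticlockwise seen from above (unscrewing) and stops at 3.5. Stuck: the resistance rises to about 0.3 N m in the first 0.35 rad, then at about 0.4 rad it suddenly lets go for good, after which about 0.05 N m turns it; let go before that it may spring back a little. It stays where it is left. It starts between 0 and 0.06
- knob_grip (a point): the black bar-shaped knob on the travel-lock screw, at the front left of the scale: a bar 52 mm long (its own x), 14 mm thick (its own y) and 26 mm high on a vertical axis. The point lies on the axis at half the bar's height, 106 mm above the counter; own z is up and the bar turns with the knob. Bar from 93 to 119 mm above the counter, over a 26 mm wide round hub; the scale's top around it is at 64 mm, the steel platform's edge is 56 mm away and lower (78 mm)
- scale: the counter scale: grey-white enamelled base 320 mm deep (own x), 310 mm wide (own y), origin at the centre of its underside; fixed to the counter; front (dial and knob side) towards -x. Sloping round dial of 104 mm at (-110, -45) mm, up to 100 mm high; knob axis at (-106, 88) mm
- platform_top (a point): the scale's flat stainless platform, 200 mm (own x) by 300 mm (own y), the point at the centre of its upper face, 78 mm above the counter when empty; own z up, x and y parallel to the scale's. It rides on springs
- platform (a joint): how far the platform has sunk under load, m: about 0 empty or locked, 1200 N per m of sinking, end stop 0.014. The tight lock screw props it up from below; backing off the screw lets it ride free
- box1_mid (a point): portion box 1 (all four are alike: off-white plastic, 88 mm long (own x), 60 mm wide (own y), 47 mm high, straight sides, 0.2 to 0.4 kg full with its lid); the point at the middle of the box without its lid, 23.5 mm above its underside; own z up
- lid1_top (a point): the pale blue-grey snap-in lid of box 1, 85 by 57 mm, the point at the middle of its top face, 53 mm above the box's underside when fully home and 57 to 60 mm when it stands proud
- lid1 (a joint): how far lid 1 stands proud, m: 0 fully home, starts between 0.004 and 0.007. It slides straight down with about 7 N and stays where it is pushed
- box2_mid (a point): portion box 2 (all four are alike: off-white plastic, 88 mm long (own x), 60 mm wide (own y), 47 mm high, straight sides, 0.2 to 0.4 kg full with its lid); the point at the middle of the box without its lid, 23.5 mm above its underside; own z up
- lid2_top (a point): the pale blue-grey snap-in lid of box 2, 85 by 57 mm, the point at the middle of its top face, 53 mm above the box's underside when fully home and 57 to 60 mm when it stands proud
- lid2 (a joint): how far lid 2 stands proud, m: 0 fully home, starts between 0.004 and 0.007. It slides straight down with about 7 N and stays where it is pushed
- box3_mid (a point): portion box 3 (all four are alike: off-white plastic, 88 mm long (own x), 60 mm wide (own y), 47 mm high, straight sides, 0.2 to 0.4 kg full with its lid); the point at the middle of the box without its lid, 23.5 mm above its underside; own z up
- lid3_top (a point): the pale blue-grey snap-in lid of box 3, 85 by 57 mm, the point at the middle of its top face, 53 mm above the box's underside when fully home and 57 to 60 mm when it stands proud
- lid3 (a joint): how far lid 3 stands proud, m: 0 fully home, starts between 0.004 and 0.007. It slides straight down with about 7 N and stays where it is pushed
- box4_mid (a point): portion box 4 (all four are alike: off-white plastic, 88 mm long (own x), 60 mm wide (own y), 47 mm high, straight sides, 0.2 to 0.4 kg full with its lid); the point at the middle of the box without its lid, 23.5 mm above its underside; own z up
- lid4_top (a point): the pale blue-grey snap-in lid of box 4, 85 by 57 mm, the point at the middle of its top face, 53 mm above the box's underside when fully home and 57 to 60 mm when it stands proud
- lid4 (a joint): how far lid 4 stands proud, m: 0 fully home, starts between 0.004 and 0.007. It slides straight down with about 7 N and stays where it is pushed
- weight_a: bystander: a small knobbed iron weight, 46 mm across, 34 mm high, standing between the boxes; origin at its underside
- weight_b_mid (a point): the larger knobbed iron weight, 0.5 kg, standing on the scale's platform at the start: round, 56 mm across over its lower 25 mm, narrowing to a 31 mm knob at the top, 38 mm high in all; the point on its axis half-way up, 19 mm above its underside; own z up
- cup: bystander: a lidded paper coffee cup, 80 mm across, 106 mm high; origin at its underside
- tongs: bystander: steel tongs lying flat, 220 mm long; origin on the counter under the middle
Things that resemble listed ones, but are neither listed nor needed, are in the scene too. Leave any yellow look-alike of the part that bears box3_mid alone.

How it is judged:
By the outcome, as a careful person would: the job done as asked, in the order asked, and still so for the second after the job is handed in, with the robot touching nothing.
Of box1, box2, box3, box4 only 3 to 4 are there at a start; the rules pass over those that are not, and their reading is None.
At some moment in a run one of box1, box2, box3, box4 may be knocked a few centimetres aside while the robot is not near it.
It also fails if it takes over 210 s, if anything falls off the work surface, if the arm or the gripper's body presses on something with over 40 N, if the wrist force passes 120 N, or if a joint passes its speed limit or range.

## Robot

A 6-joint arm with a two-finger parallel gripper is mounted at the origin on the work surface. World frame = base frame: x ahead of the robot, y to its left, z up, the work surface at z = 0. Lengths are in m, angles in rad, forces in N, time in s.
With the tool pointing down it reaches from about 0.375 to 0.975 m from the base axis. Payload 3.8 kg.
Tool frame: the origin (TCP) lies midway between the tips of the shut fingers; the grasp point (between the pads) lies 19 mm behind it; x points along the fingers, y is the direction in which the jaws open and shut, and the axes are right-handed (so a half turn about x gives the same grasp; the last joint's range is limited). The gripper opens to 88 mm and grips with 3 to 60 N. Pads are 18 mm wide; open, the fingers measure 123 mm over their backs; the gripper's body (75 mm by 187 mm) begins 45 mm behind the grasp point.
Start: joints at [1.254, 0.264, 1.604, -0, 1.274, -0.037], TCP at [0.186, 0.649, 0.239] pointing down, gripper open.
Joint ranges: [-2.63, 2.63], [-0.94, 2.18], [0.31, 2.57], [-1.31, 4.45], [0, 2.66], [-2.55, 2.55]. Speed limits (rad/s): [2.57, 2.57, 3.14, 3.14, 3.14, 3.14].

## Interface

Orientations are given as a rotation vector (axis times angle).
In Python, from cell import manip, inverse_kinematics, cams, order gives the robot as it stands. Calls block until the motion is done:
- manip.move_pose(position, orientation): joint-space move of the TCP to a pose.
- manip.move_linear(position, rate=0.15, rot=None): straight line of the TCP; rot=None keeps the orientation; rate is the mean speed in m/s.
- manip.set_joints(angles): joint-space move.
- manip.set_gripper(opening, force=None): finger opening in m; force is the grip in N (None keeps the last); returns when the fingers have stopped.
- manip.dwell(seconds).
- inverse_kinematics(position, orientation): joint angles nearest the present ones, or None.
- manip.state(): the state.
- cams.capture(name): name is "side" or "top" or "wrist"; returns a dict with "image" (480x640x3 uint8, blue, green, red), "z_map" (480x640 float32, m along the optical axis (not along the pixel's ray), 0 where there is no reading), "intrinsics" (3x3 intrinsics, pixels), "position" and "orientation" of the camera in the world; the wrist camera has in their place "T_tool_cam" (4x4, takes a point from camera to tool coordinates, whose origin is the TCP and whose axes are the tool frame's). Camera axes: x right, y down, z forward; pixel columns grow to the right and rows downward; lengths in m; the calibration is good to about 2 mm. The wrist camera is an equidistant fisheye: a pixel r from the principal point sees the ray r / f radians off the axis. A picture is of the moment at which its call begins: read the wrist's pose just before it.
A pose or a line that the arm cannot do raises manip.IKError and nothing moves.
- order.close_job(): hands the job in, once; it reports no verdict.
The state is a dict: "clock": time; "joint_pos": joint angles; "joint_velocities": joint speeds; "tau": joint torques, N m; "tool_pos": TCP position; "tcp_rot": TCP orientation; "contact_force": force on the tool from outside, world axes, zero at the start; "moment": the same for the moment, N m; "gripper_width": finger opening in m.
Only numpy, scipy, OpenCV 4.12 (cv2) and the standard library are available. Lean on these libraries where they do the work, as an engineer would, in place of code of your own. Each camera call takes 0.05 s, during which the arm holds its last target.

## Working session

There is one attempt and no reset: what is moved stays moved. The work goes in short steps, each a Python script; the robot and the scene stay as the last script left them, time stands still between calls to the robot, and variables do not carry over. Pictures are saved under pics/ and viewed, and the job is handed in when it is done.

```bash
ls -la; mkdir -p pics
python3 - <<'E'
from cell import manip,cams
import cv2
s=manip.state(); print(s)
for n in ("top","side","wrist"):
    c=cams.capture(n); cv2.imwrite(f"pics/{n}0.png",c["image"])
    print(n,c["intrinsics"].tolist(),{k:(v.tolist() if hasattr(v,'tolist') else v) for k,v in c.items() if k in("position","orientation","T_tool_cam")})
E
```

```text
total 12
drwxr-xr-x  3 agent agent 4096 Dec  7 15:07 .
drwxr-xr-x 23 root  root  4096 Dec  7 15:07 ..
drwxr-xr-x  2 agent agent 4096 Dec  7 15:07 pics
{'clock': 0.0, 'joint_pos': array([ 1.25408649e+00,  2.64743394e-01,  1.60533441e+00, -3.38718537e-05,
        1.27371050e+00, -3.69075224e-02]), 'joint_velocities': array([ 0.00033754, -0.00193328,  0.00050785,  0.00063362,  0.00157116,
       -0.00113099]), 'tau': array([-1.64582085e-03, -5.02124727e+01, -3.56865835e+01,  7.27012125e-02,
        2.93432199e-02, -1.75544692e-04]), 'tool_pos': array([0.18621153, 0.64808054, 0.23741597]), 'tcp_rot': array([ 0.21792279,  1.55997012, -0.22133618]), 'contact_force': array([-0.01920432, -0.52327965,  0.12530753]), 'moment': array([ 0.0189771 ,  0.03294516, -0.02850525]), 'gripper_width': 0.08776798824379575}
top [[530.0374690698242, 0.0, 317.7530805486157], [0.0, 530.0374690698242, 242.54685226567653], [0.0, 0.0, 1.0]] {'position': [0.3632210317090761, 0.1722775796139086, 1.327090696031463], 'orientation': [-2.1009016178813718, 2.1577178000401283, -0.20191070813453868]}
side [[433.04655341547704, 0.0, 318.24273125557164], [0.0, 433.04655341547704, 244.34957861755078], [0.0, 0.0, 1.0]] {'position': [0.1854277721168324, -0.22082564232792234, 0.7690916589229476], 'orientation': [-2.3012224036992364, 0.9305046911098244, -0.3415028162181226]}
wrist [[371.64829954431775, 0.0, 315.28856414711674], [0.0, 371.64829954431775, 233.6865411692791], [0.0, 0.0, 1.0]] {'T_tool_cam': [[0.00042687297258469883, -0.2597272447204334, 0.9656819228552409, -0.14534441605959653], [0.9999994746707315, 0.0010107897101081344, -0.0001701834921499651, -0.0023600466819723165], [-0.0009319000613465509, 0.9656814882009971, 0.2597275397569184, -0.06611713203235885], [0.0, 0.0, 0.0, 1.0]]}
```

View pics/top0.png

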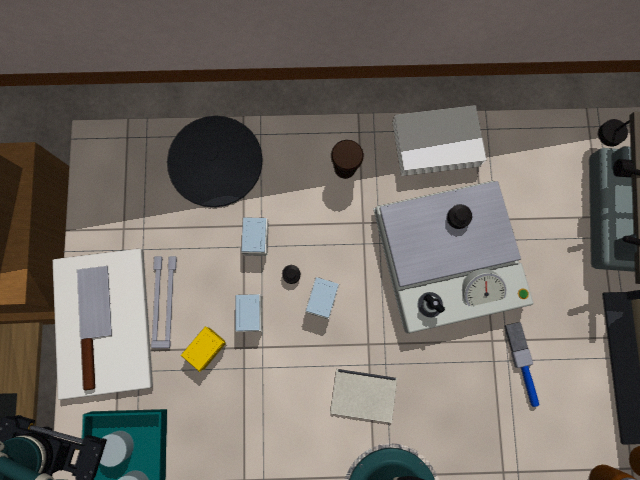

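View pics/side0.png

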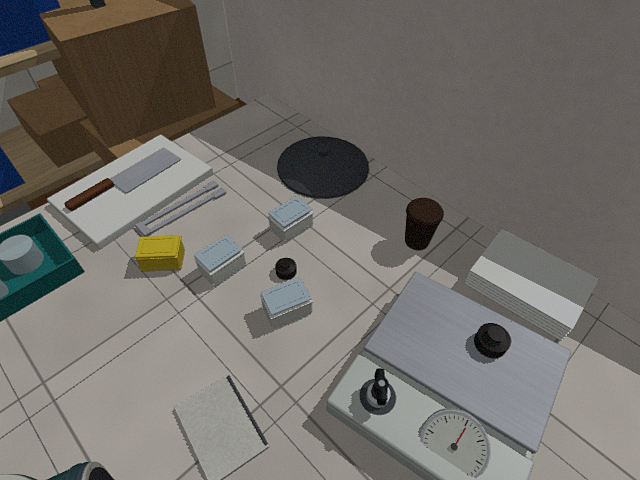

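View pics/wrist0.png

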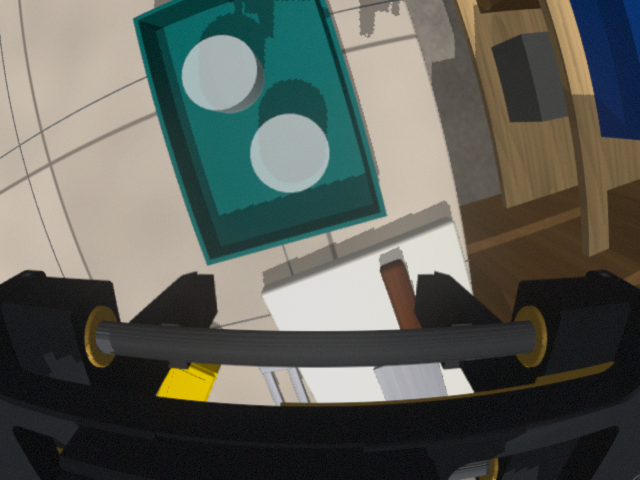

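The top view shows three blue-lidded boxes at (254,236), (248,314) and (322,299). The yellow look-alike is at (204,348) and weight_a at (291,274). Weight_b is on the platform at (459,216), and the knob is at (431,303). Next I'll measure them.

```bash
cat > h.py <<'E'
from cell import manip,cams,inverse_kinematics,order
import numpy as np, cv2
from scipy.spatial.transform import Rotation as R
def cloud(n,save=None):
    c=cams.capture(n)
    if save: cv2.imwrite(f"pics/{save}.png",c["image"])
    K=c["intrinsics"];z=c["z_map"]
    v,u=np.mgrid[0:480,0:640]
    P=np.stack([(u-K[0,2])/K[0,0]*z,(v-K[1,2])/K[1,1]*z,z],-1)
    W=P@R.from_rotvec(c["orientation"]).as_matrix().T+c["position"]
    W[z==0]=np.nan
    return c["image"],W
def rect(xy):
    (cx,cy),(w,h),a=cv2.minAreaRect(xy.astype(np.float32)*1000)
    if w<h: w,h=h,w; a+=90
    return np.array([cx,cy])/1000,(w,h),((a+90)%180)-90
def boxes(W,img,zlo=.035,zhi=.075,verbose=True):
    b,g,r=[img[...,i].astype(int) for i in range(3)]
    m=(W[...,2]>zlo)&(W[...,2]<zhi)
    n,l,st,ce=cv2.connectedComponentsWithStats(m.astype(np.uint8),connectivity=4)
    out=[]
    for i in range(1,n):
        if 150<st[i,4]<4000:
            k=l==i; p=W[k]; top=p[p[:,2]>np.percentile(p[:,2],80)-.006]
            out.append((ce[i].round(),st[i,4],rect(top[:,:2]),np.median(top[:,2]),img[k].mean(0).round()))
    return out
def down(yaw):
    # tool x down, jaw dir (tool y) at yaw
    x=np.array([0,0,-1.]);y=np.array([np.cos(yaw),np.sin(yaw),0]);z=np.cross(x,y)
    return R.from_matrix(np.stack([x,y,z],1)).as_rotvec()
E
python3 - <<'E'
from h import *
for n in("top","side"):
    img,W=cloud(n)
    print(n, "counter z",[W[a][2].round(4) for a in ((400,480),(350,300))] )
    for o in boxes(W,img): print(o)
    for nm,lo,hi in(("knob",.105,.13),):
        pass
    np.save(f"/tmp/{n}.npy",W)
E
```

```text
top counter z [np.float64(0.0032), np.float64(0.0021)]
(array([212., 156.]), np.int32(2283), (array([0.82729626, 0.42334073]), (144.57162475585938, 139.345703125), -22.5313720703125), np.float64(0.042530110617592154), array([31., 28., 27.]))
(array([599., 216.]), np.int32(1230), (array([ 0.65701227, -0.5360578 ]), (304.96124267578125, 77.25354766845703), 9.197504043579102), np.float64(0.07116070742165492), array([42., 42., 38.]))
(array([254., 236.]), np.int32(899), (array([0.62082501, 0.31610126]), (85.17593383789062, 57.03807067871094), -2.513641357421875), np.float64(0.06276821284153722), array([179., 167., 151.]))
(array([322., 297.]), np.int32(922), (array([0.46387341, 0.15397548]), (84.72322845458984, 56.677490234375), -18.365562438964844), np.float64(0.060457548614046064), array([183., 172., 155.]))
(array([247., 312.]), np.int32(965), (array([0.43265482, 0.33210025]), (84.92879486083984, 57.41556167602539), 0.1753378063440323), np.float64(0.0617930574907255), array([180., 168., 152.]))
(array([202., 349.]), np.int32(1003), (array([0.35067264, 0.43999841]), (87.50665283203125,
[... 2130 characters left out ...]
), (67.51853942871094, 26.68609619140625), -65.49342727661133), np.float64(0.06808893390983534), array([10., 13., 19.]))
(array([219., 256.]), np.int32(1233), (array([0.43192758, 0.3284718 ]), (85.71125030517578, 58.51433563232422), -0.0194091796875), np.float64(0.05979545445169976), array([140., 136., 126.]))
(array([158., 249.]), np.int32(1115), (array([0.34965009, 0.4354115 ]), (85.38133239746094, 61.33354949951172), -41.217857360839844), np.float64(0.053529898220925964), array([ 34., 132., 149.]))
(array([286., 299.]), np.int32(1420), (array([0.46312949, 0.15036493]), (85.17777252197266, 58.1628532409668), -18.344284057617188), np.float64(0.058799302464846326), array([141., 136., 126.]))
```

Run:
```python
from h import *
for n in("top","side"):
    W=np.load(f"/tmp/{n}.npy"); off=.003 if n=="top" else 0
    z=W[...,2]-off
    reg=(W[...,0]>.3)&(W[...,0]<.8)&(W[...,1]>-.45)&(W[...,1]<.08)
    def comp(lo,hi,reg=reg):
        m=(reg&(z>lo)&(z<hi)).astype(np.uint8)
        nn,l,st,ce=cv2.connectedComponentsWithStats(m); 
        return [(ce[i].round(),st[i,4],rect(W[l==i][:,:2]),np.median(z[l==i])) for i in np.argsort(-st[:,4]) if i>0 and st[i,4]>20][:4]
    print(n)
    for lo,hi in((.072,.084),(.09,.125),(.106,.125),(.040,.084)): print(lo,hi,*comp(lo,hi),sep="\n  ")
    # weight a
    r2=(abs(W[...,0]-.53)<.05)&(abs(W[...,1]-.23)<.05)
    print("wa",*comp(.02,.06,r2))
    rc=(abs(W[...,0]-.79)<.08)&(abs(W[...,1]-.1)<.1)
    print("cup",*comp(.09,.12,rc))
```

```text
top
0.072
  0.084
  (array([450., 237.]), np.int32(9824), (array([ 0.57497577, -0.16364581]), (300.91748046875, 270.68121337890625), -78.93067932128906), np.float64(0.076850269092536))
  (array([427., 307.]), np.int32(56), (array([ 0.43147244, -0.09236894]), (34.67408752441406, 14.225276947021484), 46.34402847290039), np.float64(0.07953589086154955))
0.09
  0.125
  (array([459., 216.]), np.int32(444), (array([ 0.6447204 , -0.17801108]), (54.704124450683594, 53.13365173339844), -47.05166244506836), np.float64(0.10417472897401459))
  (array([433., 303.]), np.int32(206), (array([ 0.43904962, -0.10016225]), (51.10546112060547, 22.45360565185547), 40.021217346191406), np.float64(0.11673725577847371))
  (array([483., 277.]), np.int32(187), (array([ 0.49768283, -0.22342496]), (68.03765106201172, 26.686731338500977), -82.7658338546753), np.float64(0.09328207673590716))
  (array([355., 161.]), np.int32(177), (array([0.78111261, 0.06385015]), (37.68818664550781, 32.19715881347656), -0.9041595458984375), np.float64(0.10425019581567618))
0.106
  0.125
  (array([434., 303.]), np.int32(176), (arra
[... 3203 characters left out ...]
t64(0.07735575490254687))
  (array([514., 294.]), np.int32(1056), (array([ 0.79408191, -0.16645648]), (209.83865356445312, 24.10059928894043), -85.90916776657104), np.float64(0.05359398490900852))
  (array([422., 234.]), np.int32(240), (array([0.77881702, 0.05952158]), (47.999122619628906, 12.082317352294922), -46.54594421386719), np.float64(0.06283905385322602))
wa (array([285., 266.]), np.int32(293), (array([0.52517969, 0.22459908]), (44.24502182006836, 43.80447769165039), -87.20868825912476), np.float64(0.02519736552031071))
cup (array([425., 212.]), np.int32(886), (array([0.79856238, 0.07921373]), (76.35437774658203, 76.29999542236328), 75.94154357910156), np.float64(0.1062486424235532))
```

Run:
```python
import cv2
a=cv2.imread("pics/top0.png")[180:340,370:540];b=cv2.imread("pics/side0.png")[260:480,320:580]
cv2.imwrite("pics/crop0.png",cv2.hconcat([cv2.resize(a,(400,376),interpolation=2),cv2.resize(b,(400,376),interpolation=2)]))
```

```text
(no output)
```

View pics/crop0.png

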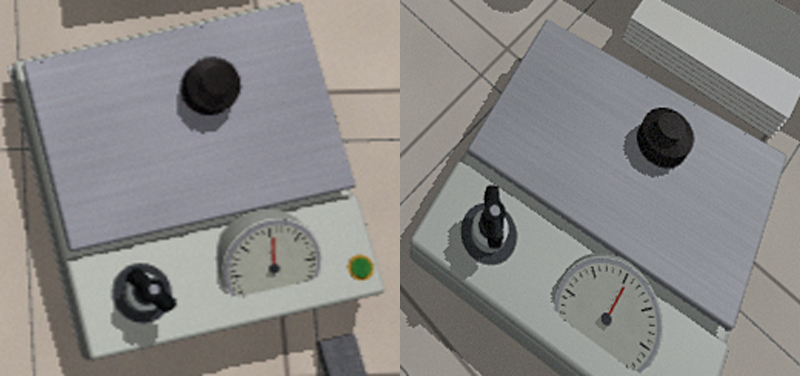

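```bash
cat >> h.py <<'E'
def wcloud(save=None):
    s=manip.state(); c=cams.capture("wrist")
    if save: cv2.imwrite(f"pics/{save}.png",c["image"])
    K=c["intrinsics"];z=c["z_map"]
    v,u=np.mgrid[0:480,0:640]
    a=(u-K[0,2])/K[0,0];b=(v-K[1,2])/K[1,1];r=np.hypot(a,b)+1e-9
    t=np.tan(np.minimum(r,1.4))/r
    P=np.stack([a*t*z,b*t*z,z],-1)
    T=c["T_tool_cam"]; P=P@T[:3,:3].T+T[:3,3]
    W=P@R.from_rotvec(s["tcp_rot"]).as_matrix().T+s["tool_pos"]
    W[z==0]=np.nan
    return c["image"],W
E
python3 - <<'E'
from h import *
for p in((.438,-.103,.2),(.645,-.180,.2),(.62,.315,.1)):
  for y in(-137,-47,-20,0,43,70,101,133,190):
    q=inverse_kinematics(p,down(np.radians(y))); print(p,y,None if q is None else np.round(q,2))
E
```

```text
(0.438, -0.103, 0.2) -137 [-0.29 -0.14  2.11 -0.    1.18  2.1 ]
(0.438, -0.103, 0.2) -47 [-0.29 -0.14  2.11 -0.    1.18  0.53]
(0.438, -0.103, 0.2) -20 [-0.29 -0.14  2.11 -0.    1.18  0.06]
(0.438, -0.103, 0.2) 0 [-0.29 -0.14  2.11 -0.    1.18 -0.29]
(0.438, -0.103, 0.2) 43 [-0.29 -0.14  2.11 -0.    1.18 -1.04]
(0.438, -0.103, 0.2) 70 [-0.29 -0.14  2.11  0.    1.18 -1.51]
(0.438, -0.103, 0.2) 101 [-0.29 -0.14  2.11 -0.    1.18 -2.05]
(0.438, -0.103, 0.2) 133 None
(0.438, -0.103, 0.2) 190 None
(0.645, -0.18, 0.2) -137 [-0.31  0.28  1.66 -0.    1.21  2.08]
(0.645, -0.18, 0.2) -47 [-0.31  0.28  1.66 -0.    1.21  0.51]
(0.645, -0.18, 0.2) -20 [-0.31  0.28  1.66 -0.    1.21  0.04]
(0.645, -0.18, 0.2) 0 [-0.31  0.28  1.66 -0.    1.21 -0.31]
(0.645, -0.18, 0.2) 43 [-0.31  0.28  1.66 -0.    1.21 -1.06]
(0.645, -0.18, 0.2) 70 [-0.31  0.28  1.66  0.    1.21 -1.53]
(0.645, -0.18, 0.2) 101 [-0.31  0.28  1.66 -0.    1.21 -2.07]
(0.645, -0.18, 0.2) 133 None
(0.645, -0.18, 0.2) 190 None
(0.62, 0.315, 0.1) -137 None
(0.62, 0.315, 0.1) -47 [ 0.43  0.41  1.68 -0.    1.05  1.25]
(0.62, 0.315, 0.1) -20 [ 0.43  0.41  1.68 -0.    1.05  0.78]
(0.62, 0.315, 0.1) 0 [ 0.43  0.41  1.68 -0.    1.05  0.43]
(0.62, 0.315, 0.1) 43 [ 0.43  0.41  1.68 -0.    1.05 -0.32]
(0.62, 0.315, 0.1) 70 [ 0.43  0.41  1.68 -0.    1.05 -0.79]
(0.62, 0.315, 0.1) 101 [ 0.43  0.41  1.68  0.    1.05 -1.33]
(0.62, 0.315, 0.1) 133 [ 0.43  0.41  1.68 -0.    1.05 -1.89]
(0.62, 0.315, 0.1) 190 None
```

Run:
```python
from h import *
manip.move_pose([.56,-.14,.36],down(np.radians(-20)))
img,W=wcloud("w1")
z=W[...,2]
print(manip.state()["clock"], manip.state()["tool_pos"])
reg=(W[...,0]>.36)&(W[...,0]<.75)&(W[...,1]>-.35)&(W[...,1]<.02)
for lo,hi in((.088,.125),(.109,.125),(.055,.084),(.072,.084)):
    m=(reg&(z>lo)&(z<hi)).astype(np.uint8)
    nn,l,st,ce=cv2.connectedComponentsWithStats(m)
    for i in range(1,nn):
        if st[i,4]>60: print(lo,hi,ce[i].round(),st[i,4],rect(W[l==i][:,:2]),np.median(z[l==i]).round(4))
```

```text
3.3833 [ 0.56016735 -0.1392958   0.35981809]
0.088 0.125 [397. 206.] 1920 (array([ 0.64369031, -0.1845834 ]), (55.73487091064453, 54.9910774230957), -57.30445861816406) 0.1039
0.088 0.125 [203. 206.] 819 (array([ 0.43860919, -0.10662943]), (50.35618591308594, 24.26264190673828), 62.17751693725586) 0.1178
0.088 0.125 [289. 281.] 1033 (array([ 0.49430069, -0.23147491]), (77.51380157470703, 32.125465393066406), -81.53450870513916) 0.0921
0.109 0.125 [201. 207.] 668 (array([ 0.43820447, -0.10659566]), (51.391639709472656, 22.500986099243164), 34.98190689086914) 0.1181
0.109 0.125 [401. 210.] 538 (array([ 0.64411981, -0.18476401]), (29.401302337646484, 28.402559280395508), 74.18192291259766) 0.1153
0.055 0.084 [321. 200.] 51032 (array([ 0.55429333, -0.17201239]), (309.6858825683594, 307.36065673828125), 11.2706880569458) 0.0769
0.072 0.084 [348. 190.] 38774 (array([ 0.57516846, -0.16931122]), (300.6700134277344, 268.1312561035156), -78.82161331176758) 0.0772
0.072 0.084 [219. 203.] 222 (array([ 0.44662177, -0.11414828]), (37.03110122680664, 16.372432708740234), 51.02555847167969) 0.08
```

View pics/w1.png

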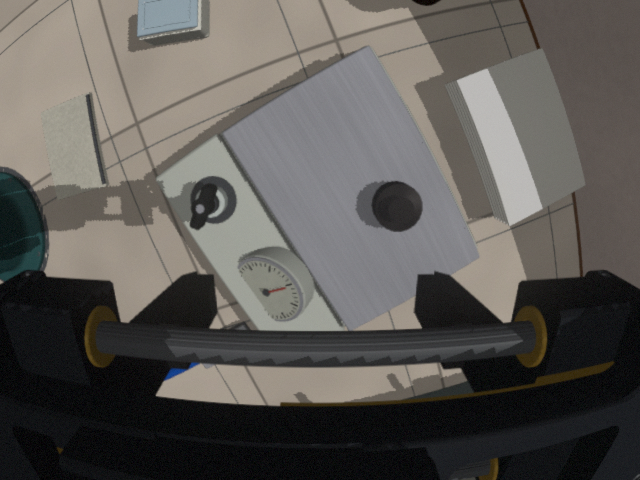

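```bash
cat >> h.py <<'E'
def st(msg=""):
    s=manip.state(); print(msg,"t",round(s["clock"],1),"p",s["tool_pos"].round(4),"F",s["contact_force"].round(1),"M",s["moment"].round(2),"w",round(s["gripper_width"],4),"j6",round(s["joint_pos"][5],3))
    return s
E
python3 - <<'E'
from h import *
W0=None
for n in("top","side"):
    W=np.load(f"/tmp/{n}.npy"); z=W[...,2]-(.0025 if n=="top" else 0)
    m=(np.hypot(W[...,0]-.438,W[...,1]+.104)<.045)&(z>.112)
    p=W[m][:,:2]; c=p.mean(0); w,v=np.linalg.eigh(np.cov((p-c).T)); print(n,len(p),c,np.degrees(np.arctan2(v[1,1],v[0,1])),np.sqrt(12*w))
rot=down(np.radians(-20))
manip.set_gripper(.08)
manip.move_pose([.644,-.182,.16],rot)
manip.move_linear([.644,-.182,.083],rate=.08)
st("down")
manip.set_gripper(.0,force=25); st("grip")
E
```

```text
top 162 [ 0.43911806 -0.10035955] 46.51599816415831 [0.01744769 0.04807606]
side 349 [ 0.43651488 -0.10581932] 46.61107779086516 [0.01719627 0.04765912]
down t 5.7 p [ 0.6446 -0.1822  0.0837] F [ 0.7 -0.8  0.4] M [-0.09  0.06  0.02] w 0.0798 j6 0.036
grip t 6.2 p [ 0.6442 -0.1821  0.0834] F [-0.2  0.9  1.7] M [-0.1   0.17 -0.04] w 0.0552 j6 0.036
```

Run:
```python
from h import *
rot=down(np.radians(-20))
manip.move_linear([.644,-.182,.18],rate=.12); st("lift")
manip.move_pose([.62,.095,.15],rot)
manip.move_linear([.62,.095,.03],rate=.12)
manip.move_linear([.62,.095,.0068],rate=.03); s=st("low")
z=.0068
while manip.state()["contact_force"][2]-0 < s["contact_force"][2]+4 and z>.003:
    z-=.0005; manip.move_linear([.62,.095,z],rate=.02)
st("touch")
manip.set_gripper(.075); manip.dwell(.2); st("open")
manip.move_linear([.62,.095,.15],rate=.15)
img,W=wcloud("w2"); st()
# knob approach view
manip.move_pose([.438,-.1045,.24],down(np.radians(-43)))
manip.set_gripper(.05)
img,W=wcloud("w3"); z=W[...,2]
m=(np.hypot(W[...,0]-.438,W[...,1]+.104)<.045)&(z>.112)&(z<.14)
p=W[m][:,:2]; c=p.mean(0); w,v=np.linalg.eigh(np.cov((p-c).T)); print(len(p),c,np.degrees(np.arctan2(v[1,1],v[0,1])),np.sqrt(12*w)); print(rect(p))
cloud("top","t3")
st()
```

```text
lift t 7.2 p [ 0.6431 -0.1817  0.1787] F [-0.5  0.3 -5.1] M [-0.06  0.14 -0.03] w 0.0549 j6 0.036
low t 10.3 p [0.6202 0.095  0.0069] F [-0.   0.5 -4.5] M [-0.08  0.04 -0.03] w 0.0551 j6 0.461
touch t 11.3 p [0.6201 0.095  0.0056] F [-3.5 -0.4  4.7] M [-0.13  0.62 -0.08] w 0.0552 j6 0.461
open t 12.0 p [0.62   0.095  0.0047] F [ 0.3  0.6 -0. ] M [-0.11  0.05  0.01] w 0.075 j6 0.461
 t 13.2 p [0.6189 0.0949 0.1484] F [ 0.1 -1.4 -0.3] M [-0.07  0.06 -0.  ] w 0.0746 j6 0.461
1399 [ 0.43901222 -0.10575805] 46.7101722836604 [0.01668377 0.04742348]
(array([ 0.43799832, -0.10698361]), (52.560707092285156, 21.775835037231445), 48.866722106933594)
 t 14.9 p [ 0.438  -0.1045  0.24  ] F [0.9 0.2 0.5] M [-0.04  0.11  0.  ] w 0.0499 j6 0.461
```

Run:
```python
import cv2
a=cv2.imread("pics/w2.png");b=cv2.imread("pics/w3.png");cv2.imwrite("pics/j3.png",cv2.hconcat([cv2.resize(a,(400,300)),cv2.resize(b,(400,300))]))
```

```text
(no output)
```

View pics/j3.png

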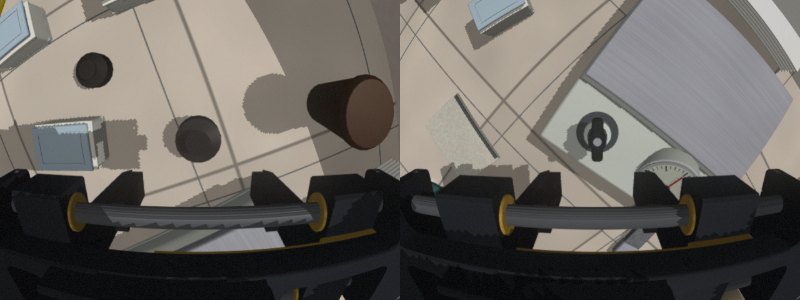

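View pics/t3.png

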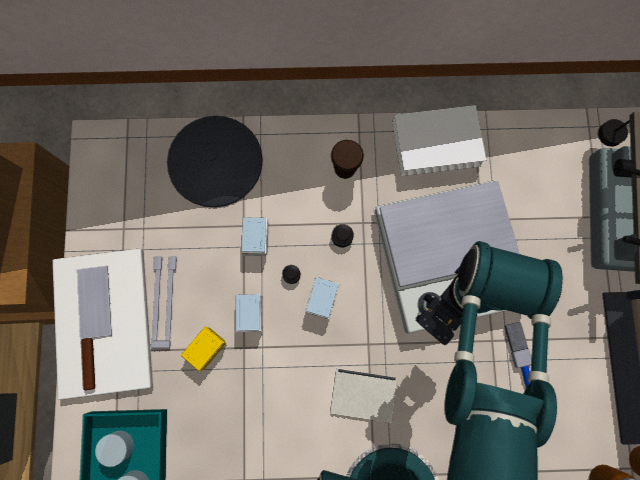

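Run:
```python
from h import *
rot=down(np.radians(46.6-90))
manip.set_gripper(.045)
manip.move_pose([.438,-.1045,.15],rot)
manip.move_linear([.438,-.1045,.089],rate=.06); st("down")
manip.set_gripper(0,force=60); st("grip")
```

```text
down t 16.8 p [ 0.4384 -0.1046  0.0894] F [-1.1 -0.2  0.4] M [-0.06  0.13 -0.04] w 0.0451 j6 0.468
grip t 17.3 p [ 0.4381 -0.1044  0.0893] F [-0.6  0.9  3. ] M [ 0.11  0.31 -0.  ] w 0.0232 j6 0.468
```

Run:
```python
from h import *
manip.set_gripper(.045)
manip.move_linear([.438,-.1045,.0965],rate=.06)
manip.set_gripper(0,force=60); s=st("grip")
q=s["joint_pos"].copy()
for d in (.1,.2,.3):
    q2=q.copy(); q2[5]-=d; manip.set_joints(q2); st(f"{d}")
```

```text
grip t 18.7 p [ 0.438  -0.1045  0.0964] F [ 0.6 -0.5 -0.7] M [-0.16  0.06 -0.  ] w 0.0134 j6 0.468
0.1 t 18.9 p [ 0.438  -0.1046  0.0964] F [ 0.1 -0.8 -1.1] M [-0.12  0.07  0.04] w 0.0139 j6 0.37
0.2 t 19.2 p [ 0.438  -0.1046  0.0964] F [ 1.  -1.  -0.1] M [-0.24  0.09 -0.13] w 0.0138 j6 0.272
0.3 t 19.4 p [ 0.4381 -0.1044  0.0963] F [ 1.1  0.7 -1.6] M [-0.21 -0.05 -0.12] w 0.0137 j6 0.173
```

Run:
```python
from h import *
q=manip.state()["joint_pos"].copy()
for d in np.arange(.07,.168,-.1):pass
for t in (.09,.03,-.03,-.09,-.15,-.3,-.6,-.9,-1.2,-1.5):
    q[5]=t; manip.set_joints(q); st(f"{t}")
```

```text
0.09 t 19.7 p [ 0.4381 -0.1045  0.0964] F [-0.5 -0.2 -2.2] M [-0.24  0.04 -0.03] w 0.0134 j6 0.094
0.03 t 19.9 p [ 0.4381 -0.1045  0.0964] F [ 1.2 -0.8 -0.5] M [-0.35  0.05 -0.06] w 0.0135 j6 0.033
-0.03 t 20.2 p [ 0.4381 -0.1045  0.0964] F [0.4 0.2 0.5] M [-0.36  0.   -0.13] w 0.0137 j6 -0.027
-0.09 t 20.4 p [ 0.4382 -0.1045  0.0964] F [ 0.3 -0.6  0.8] M [-0.33  0.12  0.04] w 0.0135 j6 -0.087
-0.15 t 20.7 p [ 0.4382 -0.1045  0.0964] F [ 0.9 -0.6 -0.2] M [-0.42  0.01 -0.01] w 0.0134 j6 -0.147
-0.3 t 20.9 p [ 0.4382 -0.1046  0.0964] F [ 0.7 -1.2 -1.2] M [-0.35 -0.1   0.05] w 0.0134 j6 -0.295
-0.6 t 21.3 p [ 0.4383 -0.1046  0.0964] F [ 1.5 -2.1 -1. ] M [-0.39 -0.23  0.04] w 0.0135 j6 -0.594
-0.9 t 21.7 p [ 0.4384 -0.1045  0.0964] F [ 3.1 -1.6 -3.1] M [-0.33 -0.43  0.06] w 0.0131 j6 -0.894
-1.2 t 22.1 p [ 0.4384 -0.1044  0.0964] F [ 3.4 -0.6 -2.3] M [-0.21 -0.52 -0.  ] w 0.0138 j6 -1.194
-1.5 t 22.5 p [ 0.4384 -0.1043  0.0964] F [ 4.9 -0.1 -2.3] M [-0.09 -0.72  0.05] w 0.0135 j6 -1.494
```

```bash
cat >> h.py <<'E'
def knob(W,off=0):
    z=W[...,2]-off
    m=(np.hypot(W[...,0]-.438,W[...,1]+.1045)<.04)&(z>.112)&(z<.14)
    p=W[m][:,:2]; c=p.mean(0); w,v=np.linalg.eigh(np.cov((p-c).T)); print(len(p),c.round(4),"bar deg",np.degrees(np.arctan2(v[1,1],v[0,1])).round(1),np.sqrt(12*w).round(4))
E
python3 - <<'E'
from h import *
manip.set_gripper(.05); st("rel")
s=manip.state();p=s["tool_pos"].copy();p[2]=.24;manip.move_linear(p,rate=.15)
im,W=wcloud("w4"); knob(W)
q=manip.state()["joint_pos"].copy(); q[5]+=np.pi; manip.set_joints(q); st()
im,W=wcloud("w5"); knob(W)
E
```

```text
rel t 23.2 p [ 0.438  -0.1045  0.0963] F [ 1.2  0.2 -0.3] M [-0.   -0.02 -0.03] w 0.0501 j6 -1.5
1410 [ 0.4363 -0.1061] bar deg 158.9 [0.0167 0.047 ]
 t 27.0 p [ 0.4372 -0.1042  0.2386] F [ 0.4 -0.3  0.4] M [0.05 0.17 0.05] w 0.0501 j6 1.641
1432 [ 0.439  -0.1073] bar deg 159.3 [0.0167 0.0475]
```

View pics/w5.png

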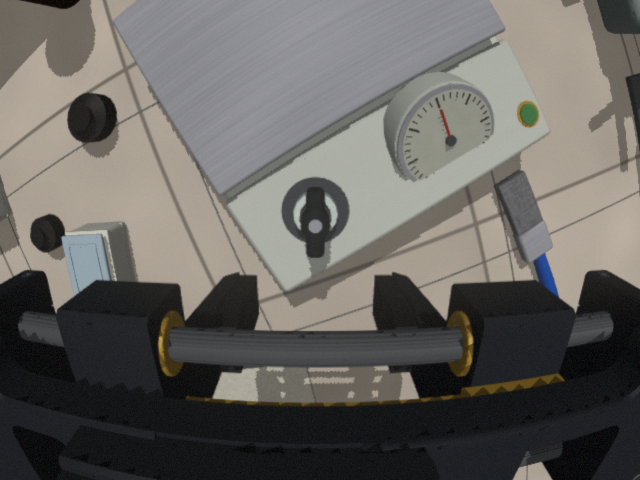

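Run:
```python
from h import *
p=[.4386,-.1047,.0965]
manip.move_linear([p[0],p[1],.15],rate=.15)
manip.move_linear(p,rate=.06)
manip.set_gripper(0,force=60); st("grip")
q=manip.state()["joint_pos"].copy()
for t in (1.3,1.0,.7,.4,.25,.2,.16,.13,.1,.07,.04,.01,-.02,-.05):
    q[5]=t; manip.set_joints(q); manip.dwell(.1); s=st(f"{t}"); print(s["tau"][5].round(3), (s["joint_pos"][5]-t).round(4))
    if abs(s["tau"][5])>.5: break
```

```text
grip t 29.5 p [ 0.4387 -0.1045  0.0966] F [0.5 1.1 1.3] M [0.19 0.13 0.06] w 0.0138 j6 1.641
1.3 t 30.0 p [ 0.4388 -0.1044  0.0966] F [0.6 2.2 0.5] M [ 0.32  0.13 -0.  ] w 0.0136 j6 1.302
0.03 0.0023
1.0 t 30.5 p [ 0.4387 -0.1042  0.0966] F [1.  4.4 0. ] M [0.64 0.   0.01] w 0.0135 j6 1.003
0.024 0.003
0.7 t 31.0 p [ 0.4387 -0.1041  0.0966] F [1.4 5.6 0.5] M [0.68 0.06 0.04] w 0.0136 j6 0.702
0.032 0.002
0.4 t 31.5 p [ 0.4386 -0.104   0.0966] F [-0.8  5.3  2.3] M [0.78 0.06 0.03] w 0.0137 j6 0.402
0.032 0.002
0.25 t 31.8 p [ 0.4385 -0.1039  0.0966] F [-0.1  5.5  2.2] M [ 0.83 -0.    0.06] w 0.0135 j6 0.252
0.03 0.002
0.2 t 32.2 p [ 0.4385 -0.1039  0.0966] F [0.3 5.7 2.6] M [0.8  0.02 0.06] w 0.0134 j6 0.202
0.033 0.002
0.16 t 32.5 p [ 0.4385 -0.1039  0.0966] F [1.1 6.7 2.4] M [0.82 0.1  0.06] w 0.0133 j6 0.162
0.034 0.002
0.13 t 32.9 p [ 0.4385 -0.1039  0.0966] F [-0.6  5.6  2.6] M [0.79 0.06 0.03] w 0.0136 j6 0.132
0.034 0.002
0.1 t 33.2 p [ 0.4385 -0.1039  0.0966] F [0.4 5.1 2.4] M [ 0.75  0.04 -0.59] w 0.0136 j6 0.103
-0.584 0.0032
```

Run:
```python
from h import *
manip.set_gripper(.05); st("rel")
s=manip.state();p=s["tool_pos"].copy();p[2]=.24;manip.move_linear(p,rate=.15)
im,W=wcloud("w6"); knob(W)
# get out of view, look at all boxes
manip.move_pose([.40,-.05,.35],down(np.radians(-20)))
img,W=cloud("top","t6"); print("top",[ (o[2],o[3]) for o in boxes(W,img) if 75<o[2][1][0]<95 and 50<o[2][1][1]<70])
knob(W,.0025)
img,W=cloud("side","s6"); print("side",[ (o[2],o[3]) for o in boxes(W,img) if 75<o[2][1][0]<95 and 50<o[2][1][1]<70])
knob(W)
st()
```

```text
rel t 33.9 p [ 0.4387 -0.1046  0.0966] F [ 0.1  0.7 -0.2] M [-0.1   0.14 -0.03] w 0.0501 j6 0.1
1419 [ 0.4386 -0.1054] bar deg 66.1 [0.0168 0.0472]
top [((array([0.62056927, 0.31624365]), (85.01750183105469, 57.02669143676758), -3.0745315551757812), np.float64(0.06258382566817566)), ((array([0.46396548, 0.15400615]), (85.00554656982422, 56.84101867675781), -18.395118713378906), np.float64(0.06061809621814107)), ((array([0.43270813, 0.33211752]), (84.97343444824219, 57.38618850708008), 0.2098650336265564), np.float64(0.061907593436055564)), ((array([0.35021359, 0.4400033 ]), (86.42520141601562, 58.68107223510742), -41.00238800048828), np.float64(0.055683994518482605))]
55 [ 0.4449 -0.0861] bar deg 64.3 [0.0143 0.02  ]
side [((array([0.61912701, 0.31248337]), (86.77845001220703, 57.88356018066406), -3.1379241943359375), np.float64(0.06048710561516035)), ((array([0.43180743, 0.32849918]), (85.55404663085938, 58.83392333984375), 0.8351231813430786), np.float64(0.05984191874236494)), ((array([0.34950653, 0.43482019]), (87.81564331054688, 61.81067657470703), -40.725460052490234), np.float64(0.05356098223195632))]
363 [ 0.437  -0.1055] bar deg 66.1 [0.0175 0.0481]
 t 35.8 p [ 0.3993 -0.0503  0.3472] F [-0.3  0.8  0.2] M [-0.08  0.11  0.06] w 0.0498 j6 0.163
```

View pics/t6.png

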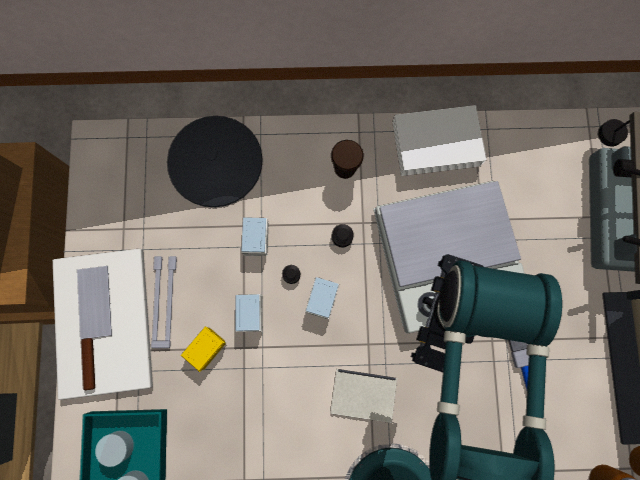

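```bash
cat >> h.py <<'E'
def press(x,y,jaw,base=0.0,lim=20):
    manip.set_gripper(0.0,force=20)
    manip.move_pose([x,y,base+.12],down(jaw))
    manip.move_linear([x,y,base+.068],rate=.12); manip.dwell(.1)
    f0=manip.state()["contact_force"][2]; z=.066; log=[]
    while z>.046:
        manip.move_linear([x,y,base+z],rate=.03); s=manip.state(); f=s["contact_force"][2]-f0; log.append((round(s["tool_pos"][2]-base,4),round(f,1)))
        if f>lim: break
        z-=.001
    print(log); manip.dwell(.15); st("pressed")
    manip.move_linear([x,y,base+.12],rate=.2)
E
python3 - <<'E'
from h import *
press(.4635,.152,np.radians(72-90))
E
```

```text
[(np.float64(0.0664), np.float64(-0.6)), (np.float64(0.0649), np.float64(-0.9)), (np.float64(0.0639), np.float64(0.0)), (np.float64(0.0629), np.float64(0.2)), (np.float64(0.0619), np.float64(-0.4)), (np.float64(0.0609), np.float64(-0.1)), (np.float64(0.0599), np.float64(-1.0)), (np.float64(0.0589), np.float64(0.3)), (np.float64(0.0582), np.float64(1.9)), (np.float64(0.0574), np.float64(4.7)), (np.float64(0.0564), np.float64(5.2)), (np.float64(0.0554), np.float64(4.5)), (np.float64(0.0544), np.float64(5.6)), (np.float64(0.0534), np.float64(5.2)), (np.float64(0.0533), np.float64(11.7)), (np.float64(0.0532), np.float64(20.0))]
pressed t 42.6 p [0.4638 0.1521 0.0532] F [-7.8 -2.  20. ] M [-0.47  1.35 -0.02] w 0.0005 j6 0.58
```

```bash
cat >> h.py <<'E'
PC=np.array([.6065,-.160]); YD=np.array([-np.sin(np.radians(11.2)),np.cos(np.radians(11.2))])
def pick(x,y,jaw,force=25):
    manip.set_gripper(.082)
    manip.move_pose([x,y,.12],down(jaw))
    manip.move_linear([x,y,.009],rate=.12); st("at box")
    manip.set_gripper(0,force=force); s=st("gripped")
    manip.move_linear([x,y,.20],rate=.15); manip.dwell(.1); st("lifted")
def place(o,sink=0.0,jaw=np.radians(101.2)):
    x,y=PC+o*YD
    manip.move_pose([x,y,.20],down(jaw))
    manip.move_linear([x,y,.105],rate=.15); 
    manip.move_linear([x,y,.092-sink],rate=.05); manip.dwell(.1); f0=manip.state()["contact_force"][2]; st("above")
    z=.092-sink
    while z>.070:
        z-=.001; manip.move_linear([x,y,z],rate=.02)
        if manip.state()["contact_force"][2]-f0>2.5: break
    st("touch"); manip.set_gripper(.068); manip.dwell(.2); st("open")
    manip.move_linear([x,y,.20],rate=.15)
E
python3 - <<'E'
from h import *
pick(.4635,.152,np.radians(71.6))
E
```

```text
at box t 46.8 p [0.4642 0.1522 0.0096] F [-0.2  0.9 -0.2] M [-0.02 -0.01 -0.02] w 0.0819 j6 -0.984
gripped t 47.3 p [0.4638 0.1519 0.0096] F [-2.5 -1.6  6. ] M [-0.34  0.19  0.06] w 0.0598 j6 -0.984
lifted t 48.8 p [0.4627 0.1518 0.1987] F [-0.1  0.2 -2.8] M [ 0.01 -0.01  0.03] w 0.0599 j6 -0.984
```

Run:
```python
from h import *
place(-.09)
manip.move_pose([.40,-.05,.35],down(np.radians(-20)))
img,W=cloud("top","t7"); print("top",[ (o[2],o[3]) for o in boxes(W,img) if 75<o[2][1][0]<95 and 50<o[2][1][1]<70])
img,W=cloud("side","s7"); print("side",[ (o[2],o[3]) for o in boxes(W,img) if 75<o[2][1][0]<95 and 50<o[2][1][1]<70])
print([o[2:4] for o in boxes(W,img,.115,.15)])
```

```text
above t 51.7 p [ 0.624  -0.2484  0.0921] F [ 0.5 -0.3 -3.1] M [ 0.01 -0.01  0.05] w 0.0594 j6 -2.182
touch t 53.2 p [ 0.6242 -0.2484  0.0862] F [ 0.3 -1.2 -0.4] M [-0.    0.01  0.07] w 0.0596 j6 -2.182
open t 53.7 p [ 0.624  -0.2483  0.0861] F [-0.1  0.1 -0.6] M [ 0.04 -0.03  0.05] w 0.0679 j6 -2.182
top [((array([0.62097748, 0.31610986]), (84.7253189086914, 57.2115592956543), -2.5632247924804688), np.float64(0.06257956087320982)), ((array([0.43256696, 0.33224637]), (84.96701049804688, 56.91258239746094), 0.34247273206710815), np.float64(0.06190634719188193)), ((array([0.35085083, 0.43945392]), (88.07980346679688, 58.876678466796875), -41.32530212402344), np.float64(0.05563284039918026))]
side [((array([0.61992822, 0.3125144 ]), (87.06429290771484, 60.22378158569336), -2.2074966430664062), np.float64(0.06051369080803126)), ((array([0.4318179 , 0.32839398]), (85.67990112304688, 60.027801513671875), -0.3963775634765625), np.float64(0.05967372527007636)), ((array([0.34987561, 0.43490738]), (87.37852478027344, 59.68623733520508), -40.4102783203125), np.float64(0.05361008075507889))]
[((array([1.45671191, 0.14837811]), (489.25421142578125, 14.519097328186035), 89.86986541748047), np.float64(0.14345107619129716)), ((array([ 0.6228468 , -0.24856949]), (88.14537811279297, 59.53199005126953), 11.486392974853516), np.float64(0.1290224936207509)), ((array([ 0.43826172, -0.10493803]), (50.125064849853516, 21.30996322631836), 55.08127212524414), np.float64(0.11918353014243532))]
```

View pics/s7.png

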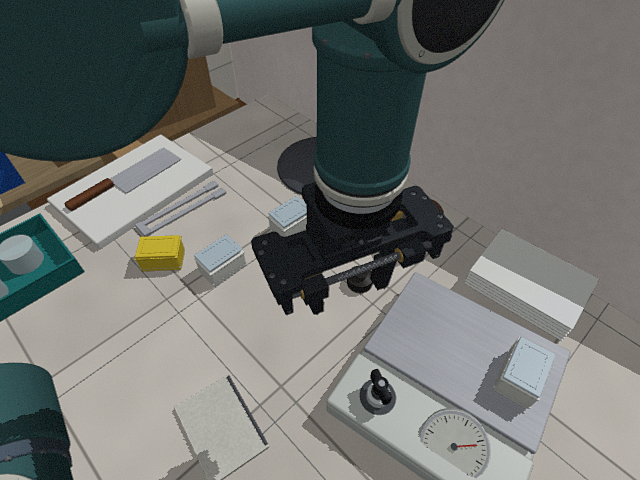

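Run:
```python
from h import *
press(.4322,.330,np.radians(0))
pick(.4322,.330,np.radians(90))
```

```text
[(np.float64(0.0664), np.float64(0.5)), (np.float64(0.065), np.float64(1.0)), (np.float64(0.0639), np.float64(0.0)), (np.float64(0.0629), np.float64(1.7)), (np.float64(0.0619), np.float64(1.3)), (np.float64(0.0609), np.float64(-0.3)), (np.float64(0.0599), np.float64(1.6)), (np.float64(0.0593), np.float64(3.5)), (np.float64(0.0585), np.float64(6.5)), (np.float64(0.0575), np.float64(5.5)), (np.float64(0.0565), np.float64(5.0)), (np.float64(0.0555), np.float64(6.7)), (np.float64(0.0545), np.float64(5.8)), (np.float64(0.0535), np.float64(5.5)), (np.float64(0.0533), np.float64(11.6)), (np.float64(0.0533), np.float64(18.8)), (np.float64(0.0532), np.float64(23.3))]
pressed t 64.5 p [0.4324 0.3302 0.0532] F [-7.9 -5.8 24.5] M [-1.02  1.42  0.04] w 0.0009 j6 0.606
at box t 68.7 p [0.4329 0.3304 0.0097] F [-0.3 -0.4 -0.6] M [ 0.03  0.   -0.03] w 0.0819 j6 -0.964
gripped t 69.2 p [0.4325 0.3301 0.0096] F [-0.9 -2.   4.8] M [-0.26  0.13 -0.01] w 0.0597 j6 -0.965
lifted t 70.7 p [0.4315 0.3295 0.1986] F [ 0.3 -0.3 -3.2] M [ 0.01 -0.05  0.02] w 0.06 j6 -0.965
```

Run:
```python
from h import *
place(0,.003)
manip.move_pose([.40,-.05,.35],down(np.radians(-20)))
img,W=cloud("top","t8"); print("top",[ (o[2],o[3]) for o in boxes(W,img) if 75<o[2][1][0]<95 and 50<o[2][1][1]<70])
img,W=cloud("side","s8"); print("side",[ (o[2],o[3]) for o in boxes(W,img) if 75<o[2][1][0]<95 and 50<o[2][1][1]<70])
print([o[2:4] for o in boxes(W,img,.110,.15)])
```

```text
above t 74.0 p [ 0.6066 -0.1601  0.0891] F [-0.6 -0.6 -2.9] M [ 0.11  0.01 -0.04] w 0.0598 j6 -2.064
touch t 75.7 p [ 0.6067 -0.16    0.0822] F [-0.1  0.7  0.8] M [0.1  0.06 0.07] w 0.0598 j6 -2.064
open t 76.2 p [ 0.6066 -0.16    0.082 ] F [-0.7 -0.1 -1.1] M [-0.02  0.03  0.05] w 0.0679 j6 -2.064
top [((array([0.62051501, 0.31593182]), (85.34354400634766, 56.661319732666016), -3.5763702392578125), np.float64(0.06291970036483074)), ((array([0.35078528, 0.43999246]), (87.08858489990234, 59.830780029296875), -40.936458587646484), np.float64(0.05564299127037886))]
side [((array([0.61925244, 0.31246051]), (85.2389907836914, 59.92740249633789), -2.8409500122070312), np.float64(0.06061210564595687)), ((array([0.35034412, 0.43566318]), (87.36460876464844, 60.1265754699707), -40.641849517822266), np.float64(0.05347052313976691))]
[((array([1.45782422, 0.14818866]), (489.2331848144531, 14.612430572509766), -89.58123007416725), np.float64(0.14301307793512963)), ((array([ 0.6058158 , -0.16046156]), (87.08405303955078, 59.236873626708984), 10.521829605102539), np.float64(0.1262518973919653)), ((array([ 0.62322363, -0.24840181]), (88.04024505615234, 60.07790756225586), 10.837966918945312), np.float64(0.12621230466297273)), ((array([ 0.43822601, -0.10492921]), (49.904273986816406, 21.39674949645996), 54.94889450073242), np.float64(0.11901448913037871))]
```

View pics/s8.png

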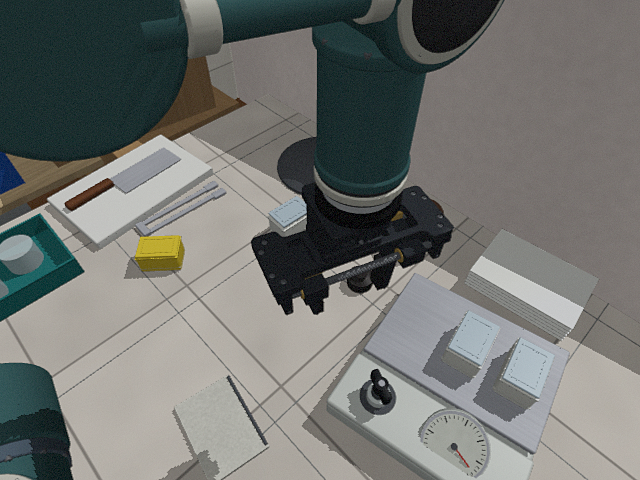

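Run:
```python
from h import *
press(.6198,.3143,np.radians(20))
pick(.6198,.3143,np.radians(87))
```

```text
[(np.float64(0.0665), np.float64(0.2)), (np.float64(0.065), np.float64(1.0)), (np.float64(0.0639), np.float64(0.8)), (np.float64(0.0629), np.float64(0.7)), (np.float64(0.0619), np.float64(1.3)), (np.float64(0.0609), np.float64(-0.5)), (np.float64(0.0602), np.float64(1.7)), (np.float64(0.0597), np.float64(5.0)), (np.float64(0.0588), np.float64(7.2)), (np.float64(0.0578), np.float64(6.5)), (np.float64(0.0568), np.float64(5.4)), (np.float64(0.0558), np.float64(5.8)), (np.float64(0.0548), np.float64(5.7)), (np.float64(0.0538), np.float64(5.7)), (np.float64(0.0534), np.float64(9.4)), (np.float64(0.0534), np.float64(12.6)), (np.float64(0.0533), np.float64(18.0)), (np.float64(0.0533), np.float64(21.7))]
pressed t 87.3 p [0.6201 0.3145 0.0533] F [-8.9 -4.5 21.6] M [-0.76  1.49 -0.06] w 0.0005 j6 0.084
at box t 91.3 p [0.6207 0.3147 0.0101] F [ 0.1 -0.7  0.4] M [0.01 0.05 0.  ] w 0.0824 j6 -1.085
gripped t 91.7 p [0.6202 0.3142 0.0098] F [-0.1 -1.3  4.1] M [-0.38  0.11  0.01] w 0.0599 j6 -1.085
lifted t 93.2 p [0.6191 0.314  0.1983] F [ 0.9 -0.6 -2.5] M [ 0.01  0.   -0.02] w 0.0598 j6 -1.085
```

Run:
```python
from h import *
place(.09,.005)
manip.move_pose([.30,.35,.35],down(np.radians(-20)))
img,W=cloud("top","t9"); print("top",[ (o[2],o[3]) for o in boxes(W,img) if 75<o[2][1][0]<95 and 50<o[2][1][1]<70])
for o in boxes(W,img,.110,.15): print(o[2:4])
img,W=cloud("side","s9"); 
for o in boxes(W,img,.110,.15): print(o[2:4])
z=W[...,2]
for n,(x,y) in dict(wb=(.62,.095),wa=(.5255,.2265)).items():
    m=(np.hypot(W[...,0]-x,W[...,1]-y)<.05)&(z>.015)&(z<.06);print(n,rect(W[m][:,:2]),z[m].max())
knob(W); st()
```

```text
above t 96.1 p [ 0.5892 -0.0718  0.0872] F [-0.   0.6 -3.6] M [0.08 0.03 0.01] w 0.0596 j6 -1.929
touch t 97.8 p [ 0.5892 -0.0717  0.0802] F [ 0.3  0.8 -0.5] M [ 0.01 -0.   -0.02] w 0.0595 j6 -1.929
open t 98.4 p [ 0.5891 -0.0717  0.08  ] F [ 0.3  0.2 -0.5] M [ 0.05 -0.04 -0.01] w 0.0679 j6 -1.929
top []
((array([ 0.78022546, -0.57753369]), (36.90330505371094, 20.14134979248047), -5.130073547363281), np.float64(0.1307475028853451))
((array([ 0.62344696, -0.24451559]), (87.18817138671875, 59.51945114135742), 11.154890060424805), np.float64(0.12521354202831025))
((array([ 0.60555609, -0.15586414]), (87.5029067993164, 59.56296157836914), 11.11550235748291), np.float64(0.1253897218497022))
((array([ 0.58919745, -0.06778065]), (87.98046875, 59.37624740600586), 10.70256233215332), np.float64(0.12532269553437048))
((array([ 0.54715796, -0.5463114 ]), (34.64566421508789, 9.912455558776855), 13.253741264343262), np.float64(0.1407255302553887))
((array([ 0.43896698, -0.10041756]), (51.95761489868164, 20.302173614501953), 55.94809341430664), np.float64(0.12107140085366574))
((array([0.66519019,
[... 308 characters left out ...]
5410156), 11.165976524353027), np.float64(0.12381199327727732))
((array([ 0.62303772, -0.24832391]), (87.43270111083984, 59.09737014770508), 10.279193878173828), np.float64(0.12381495345011773))
((array([ 0.43818857, -0.10409995]), (51.13859176635742, 21.306093215942383), 76.76557922363281), np.float64(0.1190192994895874))
wb (array([0.61962457, 0.09443359]), (54.698604583740234, 54.316219329833984), 66.5406494140625) 0.04205023373882155
wa (array([0.5253277 , 0.22456544]), (45.19541931152344, 45.031192779541016), 51.864261627197266) 0.03861639906280756
361 [ 0.437  -0.1055] bar deg 66.0 [0.0175 0.0481]
 t 102.0 p [0.3002 0.3498 0.3498] F [0.2 0.3 0.2] M [-0.11  0.05 -0.01] w 0.0681 j6 1.157
```

View pics/s9.png

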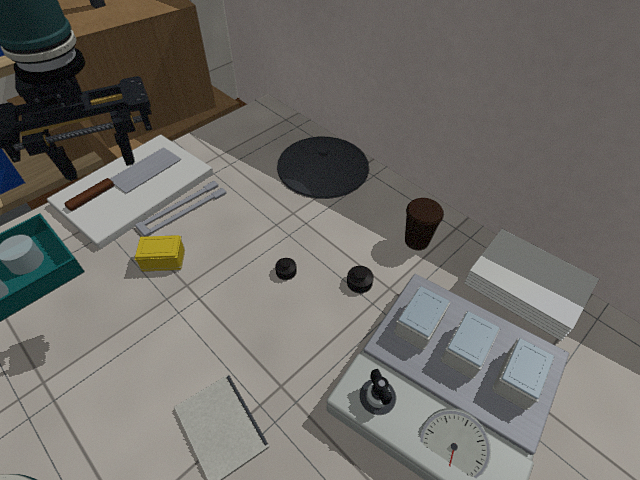

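View pics/t9.png

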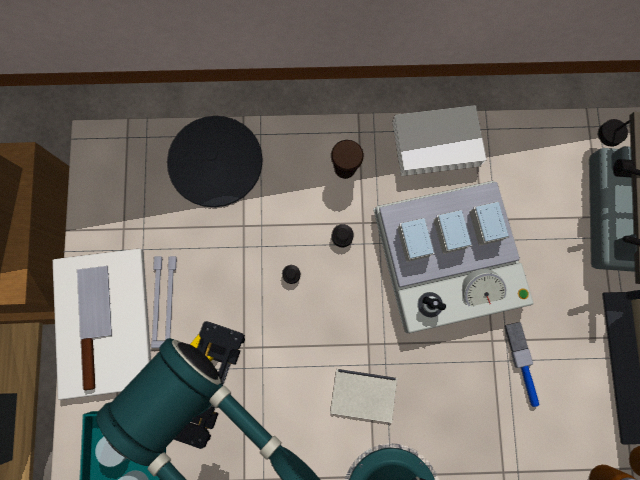

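```bash
python3 -c "
from cell import order; print(order.close_job())"
```

```text
the job is handed in; nothing more can be done
None
```

The order is weighed and handed in at about 102 s of the 210 s allowed. Every final check passed, and the hand-in gave no verdict.

- **Weight:** The iron weight stands upright on the counter at about (0.62, 0.095).
- **Knob:** I turned it anticlockwise in two grips before any box went on the scale. It turned about 3.48 rad in the images, plus its small starting angle, and pushed back with 0.59 N m at the stop. My first grip caught the hub (23 mm instead of 14 mm), so I regripped about 7 mm higher. The knob stayed put after release, and the dial needle moved as each box went on.
- **Boxes:** Three boxes were there at the start. I pressed each lid until it stopped sliding, at 53.2 to 53.3 mm high with about 20 N or more. They stand on the platform parallel to its edges, about 30 mm apart and about 30 mm in from its sides. All three lid tops read 123.8 mm high in the side camera, as expected with the lids home and the platform sunk about 7 mm.
- **Left alone:** The last pictures show the small weight, cup, tongs and yellow look-alike not visibly moved, though the arm covered the yellow box and part of the tongs in the last top view. I saw no box get knocked aside.

**Camera disagreement:** The top and side cameras disagreed by about 4 mm in y and 2 mm in height. I averaged them for the positions, and the grips confirmed those were close enough.

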